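Lift a loaded pallet plate level off its locating pins

ROBOT

A 6-joint arm with a two-finger parallel gripper is mounted at the origin on the work surface; the furniture and walls round the work are solid. World frame = base frame: x ahead of the robot, y to its left, z up, the work surface at z = 0. Lengths are in m, angles in rad, forces in N, time in s.
With the tool pointing down it reaches from about 0.35 to 0.85 m from the base axis. Payload 8.1 kg.
Tool frame: the origin (TCP) lies midway between the tips of the shut fingers; the grasp point (between the pads) lies 19 mm behind it; z points along the fingers, y is the direction in which the jaws open and shut (so a half turn about z gives the same grasp; the last joint's range is limited). The gripper opens to 93 mm and grips with 3 to 60 N. Pads are 15 mm wide; open, the fingers measure 128 mm over their backs; the gripper's body (75 mm by 188 mm) begins 65 mm behind the grasp point.
Start: joints at [-1.316, 0.13, 1.488, -0, 1.523, -0.085], TCP at [0.2, -0.566, 0.219] pointing down, gripper open.
Joint ranges: [-2.96, 2.96], [-0.89, 2.26], [0.02, 2.5], [-1.34, 4.48], [0, 2.73], [-2.66, 2.66]. Speed limits (rad/s): [2.39, 2.39, 2.79, 3.14, 3.14, 3.14].

INTERFACE

Orientations are given as a rotation vector (axis times angle).
In Python, from plant import robot gives the robot as it stands. The module is installed in compiled form; this text tells all that it offers.
- The arm moves only by the shell command python3 -m pendant 'ROWS' [FORCE]. ROWS is JSON, a list of rows, each an object with "translation": the shift along the tool's x, y, z in mm, a list of three; "twist": the turn, a rotation vector about the tool's x, y, z in rad, a list of three; "grip": the opening, from -1 (shut) to 1 (fully open). A call has exactly 10 rows; each row shifts and turns the pose as measured when the row begins, along the tool's axes as they then stand; what a row does not reach is not made up. A row lasts 1/10 s, in which the tool goes at most 50 mm and 8.59 degrees, less where a joint would pass 70% of its speed; a pose out of reach is approached as far as the arm can. A call is refused whole if a number of a shift passes 50 or a number of a turn 0.15, either way. A call with a gripper value outside its range is refused whole. The fingers move at their own pace and stop on an object; FORCE is the grip in N (left out, the last holds). Time passes only in rows, so rows that do not move let the fingers close, or fill a call up. It gives the time, the measured TCP pose, the force and the opening at its end, in the units of the state.
- robot.read_state(): the state, without advancing time (a new reading comes with each control period).
- robot.read_camera(name): name is "scene" or "top"; returns (picture, depth): 480x640x3 uint8, red, green, blue; 480x640 float32, m along the optical axis (not along the pixel's ray), 0 where there is no reading.
- robot.camera_info(name): a dict with "vertical_fov" (degrees; the focal length in pixels is half the picture's height over the tangent of half this angle, whatever the lens; pixels are square), "cx", "cy" (the principal point, pixels), "cam_to_world" (4x4, takes a point from camera to world coordinates). Camera axes: x right, y up, looking along -z (the intrinsics and any distortion apply to the point x, -y, -z); pixel columns grow to the right and rows downward; lengths in m; the calibration is good to about 2 mm. A picture is of the moment at which its call begins. camera_info takes no time and is no camera call.
- robot.close_job(): hands the job in, once; it reports no verdict.
The state is a dict: "t": time; "q": joint angles; "dq": joint speeds; "joint_torque": joint torques, N m; "tool_pos": TCP position; "orientation": TCP orientation; "force": force on the tool from outside, world axes, zero at the start; "wrist_torque": the same for the moment, N m; "opening": finger opening in m.
Only numpy, scipy, OpenCV 4.12 (cv2) and the standard library are available. Lean on these libraries where they do the work, as an engineer would, in place of code of your own. Each camera call takes 0.05 s, during which the arm holds its last target. There are 200 camera calls.

TASK

The pallet plate carries two closed boxes of very different weight and hangs level from its pivoting red grip only when that grip has been slid along the bridge to the balance point, which has to be found by feel. Lift the plate straight up off its two locating pins without ever letting it cock over, carry it level to the blue mat, set it down gently in the middle, lengthwise along the mat, and let go. Leave the solder spool, the magnifier and the bottle where they stand.

Things in the scene. Friction and masses are not known exactly. Their poses are not given: they have to be found in the camera images.
- plate: Loose aluminium pallet plate 204 x 120 x 12 mm, origin at the centre of its underside, x along its length. Two closed black boxes alike (83 x 110 x 35 mm) lie loose in it with centres at x = +43 and -43 mm; either may be the heavy one. In all 0.7 to 1.0 kg. Holes of 11.5 mm at (x, y) = (91, 46) and (-91, -46) mm fit over the pins.
- bridge (a point): Middle of the top of the grey bridge (184 x 96 mm) fixed to the plate over the boxes, 61 mm above the plate's underside; axes as the plate. The load's balance point lies on the bridge's centre line (y = 0), 8 to 25 mm to the plus or minus x side of this point, and 33 mm below it. With the grip off balance by e, the hanging plate tilts by about e / 47 mm.
- grip_slide (a joint): Position (m) of the red grip's slide along the bridge: x of the grip's pivot in the plate's frame, 0 = middle, limits -0.042 and 0.042. Slides with about 1.2 N friction and stays where it is left. The pins rub in the plate's holes, so a lifting force reads about 1 N higher after moving up than after moving down.
- grip (a point): On the red hand grip, an upright block 22 x 22 mm from 31 mm below to 19 mm above this point, which is 102 mm above the plate's underside. The grip pivots freely (light centring spring) about the plate's y direction 27 mm below this point, so the plate hangs like a pendulum and tips lengthwise unless the grip stands over the balance point. Its 36 x 36 mm slide's top is 36 mm below this point.
- jig: Fixed steel jig, base 222 x 136 x 10 mm, origin at the centre of its underside, x along its length. The plate lies on two rest bars at x = +91 and -91 mm, 14 mm wide (outer edges at 98 mm), tops at z = 18 mm. Brass pins of 9.8 mm diameter at (x, y) = (91, 46) and (-91, -46) mm, tips at z = 40 mm: the plate is clear once its underside has risen 22 mm.
- mat: Blue set-down mat, fixed, 236 x 150 x 4 mm with a darker plate-sized patch in the middle; origin at the centre of its underside, x along its length, top at z = 4 mm. Either way round is fine.
- solder_spool: Bystander: solder spool with green flanges, 58 mm across, 36 mm high, standing on the bench; origin at the centre of its underside.
- loupe: Bystander: black and clear magnifier, 43 mm across, 40 mm high; origin at the centre of its underside.
- ipa_bottle: Bystander: white bottle with a blue cap, 60 mm across, 146 mm high; origin at the centre of its underside.

How it is judged:
On the way:
1. the plate is lifted straight up, clear of the pins, above the jig (z of plate in the frame of jig above 0.041 m and horizontal distance between plate and jig below 0.03 m), for 0.1 s.
At the end, for the whole second after the job is handed in: The plate lies flat and at rest on the blue mat, its middle within 25 mm of the mat's middle and its length along the mat's length (either way round) within 0.2 rad (horizontal distance between plate and mat below 0.025 m and angle between the x axis of plate and the x axis of mat, either way round below 0.2 rad and height (world z) of plate below 0.008 m and angle between plate's own z axis and vertical below 0.04 rad and linear speed of plate below 0.02 m/s); the robot touches nothing.
It fails at once if the plate is cocked or tipped by more than 0.12 rad (7 degrees) from level, on the pins or in the air (angle between plate's own z axis and vertical above 0.12 rad).
It fails at once if the plate is dropped or banged onto the mat (faster than 0.3 m/s within 30 mm of the bench, over the mat) (linear speed of plate above 0.3 m/s and height (world z) of plate below 0.03 m and horizontal distance between plate and mat below 0.06 m).
It fails at once if the solder spool, magnifier or bottle is shifted by more than 30 mm (distance of any of solder_spool, loupe, ipa_bottle from where it was at the start of the episode above 0.03 m).
It also fails if it takes over 66 s, if anything falls off the work surface, if the arm or the gripper's body presses on something with over 40 N, if the wrist force passes 120 N, or if a joint passes its speed limit or range.

## Working session

There is one attempt and no reset: what is moved stays moved. The work goes in short steps, Python scripts to look and compute and a shell command to move; the robot and the scene stay as the last step left them, time stands still between calls to the robot, and variables do not carry over. Pictures are saved under pics/ and viewed, about 8 in all and at most 12, crops included, and the job is handed in when it is done.

```bash
mkdir -p pics; cat > h.py <<'E'
import numpy as np, cv2
from plant import robot
def snap(n,f):
    p,d=robot.read_camera(n); cv2.imwrite('pics/'+f+'.png',p[:,:,::-1]); np.savez('pics/'+f+'.npz',p=p,d=d); return p,d
def K(n):
    c=robot.camera_info(n); return 240/np.tan(np.radians(c['vertical_fov'])/2),c['cx'],c['cy'],np.array(c['cam_to_world'])
def ray(n,u,v,z):
    f,cx,cy,T=K(n); d=T[:3,:3]@np.array([(u-cx)/f,-(v-cy)/f,-1]); o=T[:3,3]
    return o+d*(z-o[2])/d[2]
def dpt(n,u,v,dep):
    f,cx,cy,T=K(n); u=np.asarray(u);v=np.asarray(v)
    return (np.stack([(u-cx)/f*dep,-(v-cy)/f*dep,-dep],-1))@T[:3,:3].T+T[:3,3]
E
python3 - <<'E'
from h import *
for n in('top','scene'):
    snap(n,n+'0'); print(robot.camera_info(n))
print(robot.read_state())
E
```

```text
{'vertical_fov': 48.6038880166954, 'cx': 322.5935008028792, 'cy': 243.13069212827685, 'cam_to_world': array([[-0.02914305,  0.99633218, -0.08045411,  0.36265308],
       [-0.99957045, -0.02879884,  0.00543576, -0.07232773],
       [ 0.00309884,  0.08057797,  0.99674349,  1.14923852],
       [ 0.        ,  0.        ,  0.        ,  1.        ]])}
{'vertical_fov': 47.42580842580914, 'cx': 312.95203397378253, 'cy': 231.41891695179362, 'cam_to_world': array([[ 0.58581206,  0.44584326, -0.67679245, -0.23999252],
       [-0.81022191,  0.34185478, -0.47610478, -0.52659214],
       [ 0.01909663,  0.82725999,  0.56149464,  0.66011733],
       [ 0.        ,  0.        ,  0.        ,  1.        ]])}
{'t': 0.1, 'q': array([-1.31642461e+00,  1.31091039e-01,  1.48915766e+00,  1.24531869e-05,
        1.52302464e+00, -8.53815917e-02]), 'dq': array([ 0.00093995, -0.00145066, -0.00211345,  0.00120507,  0.00207965,
        0.00097003]), 'joint_torque': array([ 5.66575836e-04, -5.61342430e+01, -4.93094444e+01,  7.70346215e-02,
        2.91812432e-02, -6.35149490e-05]), 'tool_pos': array([ 0.19985783, -0.56518638,  0.21769612]), 'orientation': array([-3.09471993e+00, -5.30835863e-01,  2.03226339e-04]), 'force': array([-0.10465059, -0.37394479, -0.69241815]), 'wrist_torque': array([ 0.00982075, -0.01075332, -0.01328031]), 'opening': 0.09267206623997468}
```

View pics/top0.png

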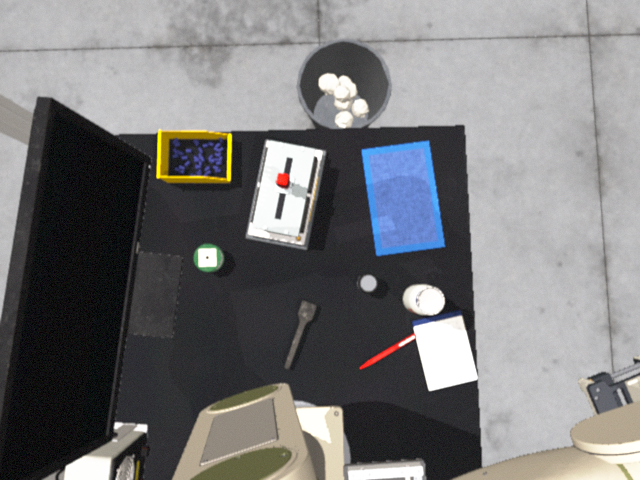

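View pics/scene0.png

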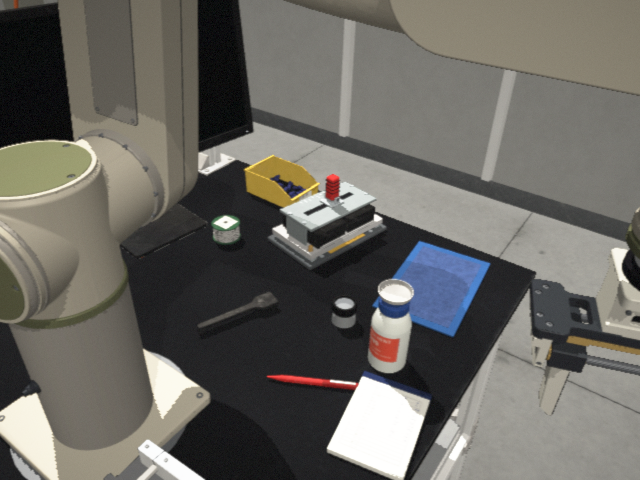

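The top view shows the plate on the jig at about (287,193), the red grip at (283,180), the blue mat at (403,198), the spool at (208,258), the magnifier at (368,284) and the bottle at (424,299). The scene view agrees. Next I'll measure these.

```bash
python3 - <<'E'
from h import *
f=np.load('pics/top0.npz'); p,d=f['p'],f['d']; hsv=cv2.cvtColor(p,cv2.COLOR_RGB2HSV)
V,U=np.mgrid[:480,:640]; P=dpt('top',U,V,d)
H,S,Vv=hsv[...,0],hsv[...,1],hsv[...,2]
def rect(m,z,n):
    m=cv2.morphologyEx(m.astype(np.uint8),cv2.MORPH_OPEN,np.ones((3,3)))
    c=max(cv2.findContours(m,0,2)[0],key=cv2.contourArea)[:,0]
    w=np.array([ray('top',u,v,z)[:2] for u,v in c],np.float32)
    r=cv2.minAreaRect(w); print(n,np.round(r[0],4),np.round(r[1],4),r[2],'z',np.median(P[m>0][:,2])); return w
roi=(U>230)&(U<335)&(V>130)&(V<255)
rect((H>95)&(H<125)&(S>100)&(U>350)&(V<270)&(V>130),.004,'mat')
rect(roi&(P[...,2]>.070)&(P[...,2]<.09),.079,'bridge')
rect(roi&(P[...,2]>.004)&(P[...,2]<.14),.01,'jigall')
red=((H<8)|(H>172))&(S>150)&roi
rect(red,.139,'grip'); t=red&(P[...,2]>.13); print('grip top',P[t].mean(0),t.sum())
for n,(u,v,z) in dict(spool=(208,258,.036),loupe=(368,284,.04),bottle=(424,299,.146)).items():
    print(n,ray('top',u,v,z), P[v,u])
# scene view
g=np.load('pics/scene0.npz'); q,e=g['p'],g['d']; h=cv2.cvtColor(q,cv2.COLOR_RGB2HSV)
r=((h[...,0]<8)|(h[...,0]>172))&(h[...,1]>150)&(V<205)&(V>165)&(U>300)&(U<360)
Q=dpt('scene',U,V,e)[r]; print('scene grip',np.percentile(Q,[2,50,98],axis=0))
E
```

```text
mat [ 0.5502 -0.2554] [0.2412 0.1543] 6.004327774047852 z 0.004053932281718131
bridge [ 0.5632 -0.0016] [0.096  0.1838] 77.47172546386719 z 0.07904812249685822
jigall [ 0.563  -0.0017] [0.136  0.2215] 77.47663879394531 z 0.07769604452287093
grip [ 0.5693 -0.0043] [0.0212 0.0254] 88.63040924072266 z 0.13783659145546023
grip top [ 0.56612753 -0.00531805  0.15413283] 124
spool [0.42820429 0.16251504 0.036     ] [0.42825589 0.16269991 0.03512369]
loupe [ 0.36414779 -0.17036239  0.04      ] [ 0.36414614 -0.17025438  0.04122211]
bottle [ 0.33285581 -0.26518378  0.146     ] [ 0.33261748 -0.26672629  0.13797588]
scene grip [[ 0.55562082 -0.01320591  0.09621385]
 [ 0.56121229 -0.00724681  0.12143465]
 [ 0.57582301  0.0053275   0.1409623 ]]
```

```bash
python3 -m pendant '[{"translation":[38,-29,0],"twist":[0,0,0],"grip":1},{"translation":[38,-29,0],"twist":[0,0,0],"grip":1},{"translation":[38,-29,0],"twist":[0,0,0],"grip":1},{"translation":[38,-29,0],"twist":[0,0,0],"grip":1},{"translation":[38,-29,0],"twist":[0,0,0],"grip":1},{"translation":[38,-29,0],"twist":[0,0,0],"grip":1},{"translation":[38,-29,0],"twist":[0,0,0],"grip":1},{"translation":[38,-29,0],"twist":[0,0,0],"grip":1},{"translation":[38,-29,0],"twist":[0,0,0],"grip":1},{"translation":[38,-29,0],"twist":[0,0,0],"grip":1}]' 10
cat >> h.py <<'E'
from scipy.spatial.transform import Rotation as Rr
AX=np.radians(-12.53); B=np.array([.5632,-.0016])
def st(tx=None,ty=None,tz=None,ang=None):
    s=robot.read_state(); R=Rr.from_rotvec(s['orientation']).as_matrix(); p=s['tool_pos']
    a=np.degrees(np.arctan2(R[1,1],R[0,1])); 
    u=np.array([np.cos(AX),np.sin(AX)]); 
    print('t%.2f'%s['t'],'p',np.round(p,4),'yaw(tool y)%.2f'%a,'toolz',np.round(R[:,2],4),'F',np.round(s['force'],2),'M',np.round(s['wrist_torque'],3),'open %.4f'%s['opening'],'slide %.4f'%((p[:2]-B)@u), 'lat %.4f'%((p[:2]-B)@[-u[1],u[0]]))
    if tx is not None:
        print('delta tool mm',np.round(R.T@(np.array([tx,ty,tz])-p)*1000,1))
        if ang is not None: print('turn about tool z', -np.radians(ang-a))
    return s,R
E
python3 -c "
from h import *
st(.5672,-.0035,.16,-12.53)"
```

```text
t: 1.1
tool_pos: [0.4655, -0.1534, 0.213]
orientation: [-3.091, -0.512, 0.005]
force: [0.8, -1.0, 0.5]
opening: 0.0929
t1.10 p [ 0.4655 -0.1534  0.213 ] yaw(tool y)-71.18 toolz [-0.0046  0.0072 -1.    ] F [ 0.81 -0.98  0.49] M [-0.027 -0.041 -0.031] open 0.0929 slide -0.0625 lat -0.1694
delta tool mm [ 144.8 -108.6   53.6]
turn about tool z -1.0235765828245538
```

```bash
python3 -m pendant '[{"translation":[36,-27,0],"twist":[0,0,0],"grip":1},{"translation":[36,-27,0],"twist":[0,0,0],"grip":1},{"translation":[36,-27,0],"twist":[0,0,0],"grip":1},{"translation":[0,0,0],"twist":[0,0,-0.149],"grip":1},{"translation":[0,0,0],"twist":[0,0,-0.149],"grip":1},{"translation":[0,0,0],"twist":[0,0,-0.149],"grip":1},{"translation":[0,0,0],"twist":[0,0,-0.149],"grip":1},{"translation":[0,0,0],"twist":[0,0,-0.149],"grip":1},{"translation":[0,0,0],"twist":[0,0,-0.149],"grip":1},{"translation":[0,0,0],"twist":[0,0,-0.149],"grip":1}]'
python3 -c "
from h import *
st(.5672,-.0035,.16,-12.53)"
```

```text
t: 2.1
tool_pos: [0.5435, -0.0271, 0.2079]
orientation: [-2.406, -1.995, 0.005]
force: [-0.2, 0.4, 0.3]
opening: 0.0932
t2.10 p [ 0.5435 -0.0271  0.2079] yaw(tool y)-10.66 toolz [-0.0128  0.0101 -0.9999] F [-0.23  0.43  0.26] M [-0.009 -0.086  0.019] open 0.0932 slide -0.0137 lat -0.0292
delta tool mm [27.3 19.6 47.8]
turn about tool z 0.032573257647662814
```

```bash
cat >> h.py <<'E'
def goal(tx,ty,tz,ang):
    s,R=st(tx,ty,tz); a=np.radians(ang); y=np.array([np.cos(a),np.sin(a),0]); z=np.array([0,0,-1.]); G=np.stack([np.cross(y,z),y,z],1)
    print('twist',np.round(Rr.from_matrix(R.T@G).as_rotvec(),4))
E
python3 -m pendant '[{"translation":[14,10,10],"twist":[0,0,0.033],"grip":1},{"translation":[13,9,10],"twist":[0,0,0],"grip":1},{"translation":[0,0,10],"twist":[0,0,0],"grip":1},{"translation":[0,0,0],"twist":[0,0,0],"grip":1},{"translation":[0,0,0],"twist":[0,0,0],"grip":1},{"translation":[0,0,0],"twist":[0,0,0],"grip":1},{"translation":[0,0,0],"twist":[0,0,0],"grip":1},{"translation":[0,0,0],"twist":[0,0,0],"grip":1},{"translation":[0,0,0],"twist":[0,0,0],"grip":1},{"translation":[0,0,0],"twist":[0,0,0],"grip":1}]'
python3 -c "
from h import *
goal(.5672,-.0035,.103,-12.53)"
```

```text
t: 3.1
tool_pos: [0.5658, -0.0055, 0.1768]
orientation: [-2.434, -1.961, 0.008]
force: [-0.7, -0.1, 0.3]
opening: 0.093
t3.10 p [ 0.5658 -0.0055  0.1768] yaw(tool y)-12.29 toolz [-0.0144  0.0094 -0.9999] F [-0.68 -0.1   0.32] M [-0.024 -0.045 -0.004] open 0.0930 slide 0.0034 lat -0.0033
delta tool mm [ 1.8  2.1 73.8]
twist [-0.0161 -0.006   0.0042]
```

```bash
python3 -m pendant '[{"translation":[2,2,13],"twist":[-0.016,-0.006,0.004],"grip":1},{"translation":[0,0,13],"twist":[0,0,0],"grip":1},{"translation":[0,0,13],"twist":[0,0,0],"grip":1},{"translation":[0,0,13],"twist":[0,0,0],"grip":1},{"translation":[0,0,11],"twist":[0,0,0],"grip":1},{"translation":[0,0,9],"twist":[0,0,0],"grip":1},{"translation":[0,0,0],"twist":[0,0,0],"grip":1},{"translation":[0,0,0],"twist":[0,0,0],"grip":1},{"translation":[0,0,0],"twist":[0,0,0],"grip":1},{"translation":[0,0,0],"twist":[0,0,0],"grip":1}]'
python3 -c "
from h import *
goal(.5690,-.0035,.103,-12.53); snap('top','top1'); snap('scene','scene1')
a=cv2.imread('pics/top1.png')[110:270,220:420]; b=cv2.imread('pics/scene1.png')[130:290,220:420]
cv2.imwrite('pics/c1.png',cv2.resize(np.hstack([a,b]),None,fx=2,fy=2))
"
```

```text
t: 4.1
tool_pos: [0.5683, -0.0043, 0.1004]
orientation: [-2.45, -1.966, -0.0]
force: [0.2, 0.4, 0.0]
opening: 0.0934
t4.10 p [ 0.5683 -0.0043  0.1004] yaw(tool y)-12.53 toolz [-1.e-04  3.e-04 -1.e+00] F [0.18 0.39 0.05] M [-0.09  -0.065  0.024] open 0.0934 slide 0.0056 lat -0.0016
delta tool mm [ 1.   0.5 -2.6]
twist [-0.0002 -0.0003  0.    ]
```

View pics/c1.png

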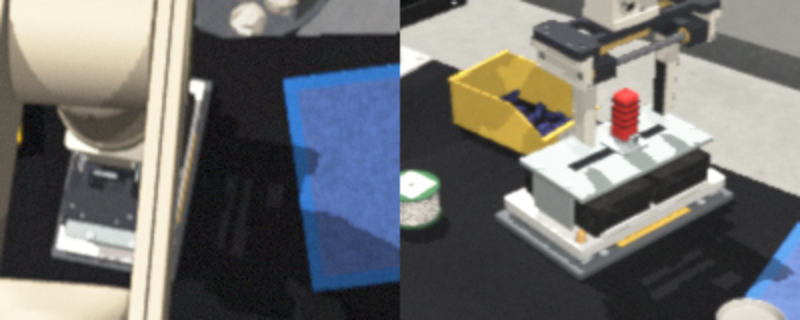

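The scene crop shows the fingers straddling the red grip along the bridge, clear of the slide. From above, the arm hides most of the plate. I'll close the fingers now.

```bash
python3 -m pendant '[{"translation":[0,0,0],"twist":[0,0,0],"grip":-1},{"translation":[0,0,0],"twist":[0,0,0],"grip":-1},{"translation":[0,0,0],"twist":[0,0,0],"grip":-1},{"translation":[0,0,0],"twist":[0,0,0],"grip":-1},{"translation":[0,0,0],"twist":[0,0,0],"grip":-1},{"translation":[0,0,0],"twist":[0,0,0],"grip":-1},{"translation":[0,0,0],"twist":[0,0,0],"grip":-1},{"translation":[0,0,0],"twist":[0,0,0],"grip":-1},{"translation":[0,0,0],"twist":[0,0,0],"grip":-1},{"translation":[0,0,0],"twist":[0,0,0],"grip":-1}]' 40
python3 -c "
from h import *
st()"
```

```text
t: 5.2
tool_pos: [0.5692, -0.0044, 0.1016]
orientation: [2.449, 1.965, 0.003]
force: [0.8, -0.3, 0.0]
opening: 0.0217
t5.20 p [ 0.5692 -0.0044  0.1016] yaw(tool y)-12.53 toolz [ 0.0023  0.     -1.    ] F [ 0.84 -0.28  0.04] M [-0.1   -0.259  0.058] open 0.0217 slide 0.0065 lat -0.0014
```

```bash
cat >> h.py <<'E'
def samp(n=10,tag=''):
    F=[];P=[];M=[]
    for i in range(n):
        p,d=robot.read_camera('scene'); s=robot.read_state(); F.append(s['force']);P.append(s['tool_pos']);M.append(s['wrist_torque'])
    F=np.array(F);P=np.mean(P,0); u=np.array([np.cos(AX),np.sin(AX)])
    print(tag,'F',F.mean(0).round(2),'sd',F.std(0).round(2),'M',np.mean(M,0).round(3),'z %.4f'%P[2],'slide %.4f'%((P[:2]-B)@u),'t',s['t'])
    return p
E
python3 -c "
from h import *
samp(6)"
python3 -m pendant '[{"translation":[0,6,0],"twist":[0,0,0],"grip":-1},{"translation":[0,6,0],"twist":[0,0,0],"grip":-1},{"translation":[0,6,0],"twist":[0,0,0],"grip":-1},{"translation":[0,6,0],"twist":[0,0,0],"grip":-1},{"translation":[0,0,0],"twist":[0,0,0],"grip":-1},{"translation":[0,0,0],"twist":[0,0,0],"grip":-1},{"translation":[0,0,-1],"twist":[0,0,0],"grip":-1},{"translation":[0,0,-1],"twist":[0,0,0],"grip":-1},{"translation":[0,0,-1],"twist":[0,0,0],"grip":-1},{"translation":[0,0,0],"twist":[0,0,0],"grip":-1}]'
python3 -c "
from h import *
st();samp(8)"
```

```text
F [ 0.98 -0.79 -0.09] sd [0.61 0.38 0.66] M [-0.105 -0.258 -0.002] z 0.1017 slide 0.0064 t 5.5
t: 6.5
tool_pos: [0.5924, -0.0097, 0.1016]
orientation: [-2.448, -1.964, 0.004]
force: [0.3, -0.0, 0.1]
opening: 0.0218
t6.50 p [ 0.5924 -0.0097  0.1016] yaw(tool y)-12.53 toolz [-3.6e-03  9.0e-04 -1.0e+00] F [ 0.25 -0.03  0.1 ] M [-0.01  -0.313  0.02 ] open 0.0218 slide 0.0303 lat -0.0016
 F [ 0.84  0.15 -6.34] sd [0.47 0.3  0.47] M [ 0.022 -0.176 -0.015] z 0.1017 slide 0.0303 t 6.9
```

```bash
python3 -m pendant '[{"translation":[0,0,-1],"twist":[0,0,0],"grip":-1},{"translation":[0,0,-1],"twist":[0,0,0],"grip":-1},{"translation":[0,0,-1],"twist":[0,0,0],"grip":-1},{"translation":[0,0,0],"twist":[0,0,0],"grip":-1},{"translation":[0,0,0],"twist":[0,0,0],"grip":-1},{"translation":[0,0,0],"twist":[0,0,0],"grip":-1},{"translation":[0,0,0],"twist":[0,0,0],"grip":-1},{"translation":[0,0,0],"twist":[0,0,0],"grip":-1},{"translation":[0,0,0],"twist":[0,0,0],"grip":-1},{"translation":[0,0,0],"twist":[0,0,0],"grip":-1}]'
python3 -c "
from h import *
st();samp(8)"
```

```text
t: 7.9
tool_pos: [0.5915, -0.0098, 0.1043]
orientation: [-2.447, -1.963, 0.006]
force: [-0.7, 0.4, -6.6]
opening: 0.0216
t7.90 p [ 0.5915 -0.0098  0.1043] yaw(tool y)-12.53 toolz [-5.8e-03  9.0e-04 -1.0e+00] F [-0.73  0.35 -6.55] M [-0.006 -0.127 -0.01 ] open 0.0216 slide 0.0294 lat -0.0018
 F [ 0.11  0.   -6.62] sd [0.43 0.44 0.59] M [ 0.021 -0.093  0.003] z 0.1043 slide 0.0295 t 8.3
```

```bash
python3 -m pendant '[{"translation":[0,0,1],"twist":[0,0,0],"grip":-1},{"translation":[0,0,1],"twist":[0,0,0],"grip":-1},{"translation":[0,0,0.6],"twist":[0.005,0.004,0],"grip":-1},{"translation":[0,0,0],"twist":[0,0,0],"grip":-1},{"translation":[0,-10,0],"twist":[0,0,0],"grip":-1},{"translation":[0,-10,0],"twist":[0,0,0],"grip":-1},{"translation":[0,-10,0],"twist":[0,0,0],"grip":-1},{"translation":[0,-10,0],"twist":[0,0,0],"grip":-1},{"translation":[0,-10,0],"twist":[0,0,0],"grip":-1},{"translation":[0,-10,0],"twist":[0,0,0],"grip":-1}]'
python3 -c "
from h import *
st()"
```

```text
t: 9.3
tool_pos: [0.5291, 0.004, 0.1024]
orientation: [-2.444, -1.96, 0.003]
force: [1.5, 0.0, -6.5]
opening: 0.0221
t9.30 p [0.5291 0.004  0.1024] yaw(tool y)-12.54 toolz [-0.0074  0.0058 -1.    ] F [ 1.46  0.04 -6.54] M [-0.013 -0.39  -0.028] open 0.0221 slide -0.0345 lat -0.0019
```

```bash
python3 -m pendant '[{"translation":[0,0,0],"twist":[0,0,0],"grip":-1},{"translation":[0,0,-1],"twist":[0,0,0],"grip":-1},{"translation":[0,0,-1],"twist":[0,0,0],"grip":-1},{"translation":[0,0,-1],"twist":[0,0,0],"grip":-1},{"translation":[0,0,-1],"twist":[0,0,0],"grip":-1},{"translation":[0,0,-1],"twist":[0,0,0],"grip":-1},{"translation":[0,0,0],"twist":[0,0,0],"grip":-1},{"translation":[0,0,0],"twist":[0,0,0],"grip":-1},{"translation":[0,0,0],"twist":[0,0,0],"grip":-1},{"translation":[0,0,0],"twist":[0,0,0],"grip":-1}]'
python3 -c "
from h import *
st();samp(10)"
```

```text
t: 10.3
tool_pos: [0.5285, 0.0043, 0.109]
orientation: [-2.444, -1.961, 0.002]
force: [1.0, 0.7, -4.0]
opening: 0.0217
t10.30 p [0.5285 0.0043 0.109 ] yaw(tool y)-12.51 toolz [-0.006   0.0057 -1.    ] F [ 1.    0.7  -4.05] M [-0.028 -0.171  0.007] open 0.0217 slide -0.0351 lat -0.0018
 F [ 0.41  0.04 -4.98] sd [0.46 0.34 0.23] M [-0.083 -0.132  0.006] z 0.1091 slide -0.0351 t 10.8
```

```bash
python3 -m pendant '[{"translation":[0,0,2],"twist":[0,0,0],"grip":-1},{"translation":[0,0,2],"twist":[0,0,0],"grip":-1},{"translation":[0,0,2],"twist":[0.005,0.006,0],"grip":-1},{"translation":[0,0,1],"twist":[0,0,0],"grip":-1},{"translation":[0,0,0],"twist":[0,0,0],"grip":-1},{"translation":[0,0,0],"twist":[0,0,0],"grip":-1},{"translation":[0,0,0],"twist":[0,0,0],"grip":-1},{"translation":[0,0,0],"twist":[0,0,0],"grip":-1},{"translation":[0,0,0],"twist":[0,0,0],"grip":-1},{"translation":[0,0,0],"twist":[0,0,0],"grip":-1}]'
python3 -c "
from h import *
st();samp(4);goal(.5749,-.0042,.1015,-12.53)"
```

```text
t: 11.8
tool_pos: [0.528, 0.0045, 0.1017]
orientation: [-2.437, -1.955, 0.0]
force: [-0.3, 1.2, -3.6]
opening: 0.0217
t11.80 p [0.528  0.0045 0.1017] yaw(tool y)-12.50 toolz [-0.0109  0.0134 -0.9999] F [-0.26  1.17 -3.57] M [-0.082  0.172  0.038] open 0.0217 slide -0.0357 lat -0.0017
 F [-0.76  0.3  -3.17] sd [0.17 0.3  0.39] M [-0.124  0.127 -0.032] z 0.1017 slide -0.0356 t 12.0
t12.00 p [0.528  0.0045 0.1017] yaw(tool y)-12.51 toolz [-0.0108  0.0135 -0.9999] F [-0.82  0.65 -3.37] M [-0.134  0.126  0.007] open 0.0217 slide -0.0356 lat -0.0017
delta tool mm [ 1.7 47.6 -0.4]
twist [-0.0135 -0.0108  0.0003]
```

```bash
python3 -m pendant '[{"translation":[0,0,0.5],"twist":[-0.013,-0.011,0],"grip":-1},{"translation":[0,0,0.3],"twist":[0,0,0],"grip":-1},{"translation":[0,9,0],"twist":[0,0,0],"grip":-1},{"translation":[0,9,0],"twist":[0,0,0],"grip":-1},{"translation":[0,9,0],"twist":[0,0,0],"grip":-1},{"translation":[0,9,0],"twist":[0,0,0],"grip":-1},{"translation":[0,9,0],"twist":[0,0,0],"grip":-1},{"translation":[0,0,0],"twist":[0,0,0],"grip":-1},{"translation":[0,0,0],"twist":[0,0,0],"grip":-1},{"translation":[0,0,0],"twist":[0,0,0],"grip":-1}]'
python3 -c "
from h import *
goal(.5749,-.0042,.1015,-12.53);samp(4);"
```

```text
t: 13.0
tool_pos: [0.5778, -0.0065, 0.1017]
orientation: [2.449, 1.964, 0.002]
force: [-1.3, 0.2, -1.1]
opening: 0.0218
t13.00 p [ 0.5778 -0.0065  0.1017] yaw(tool y)-12.54 toolz [ 0.0028 -0.0011 -1.    ] F [-1.35  0.24 -1.12] M [0.035 0.135 0.023] open 0.0218 slide 0.0153 lat -0.0016
delta tool mm [ 1.6 -3.3  0.2]
twist [ 0.0029  0.0005 -0.0001]
 F [ 1.3   0.18 -2.42] sd [0.35 0.4  0.32] M [-0.031 -0.246  0.015] z 0.1017 slide 0.0153 t 13.2
```

```bash
python3 -m pendant '[{"translation":[0,-3,0],"twist":[0,0,0],"grip":-1},{"translation":[0,0,0],"twist":[0,0,0],"grip":-1},{"translation":[0,0,-1],"twist":[0,0,0],"grip":-1},{"translation":[0,0,-1],"twist":[0,0,0],"grip":-1},{"translation":[0,0,-1],"twist":[0,0,0],"grip":-1},{"translation":[0,0,-1],"twist":[0,0,0],"grip":-1},{"translation":[0,0,0],"twist":[0,0,0],"grip":-1},{"translation":[0,0,0],"twist":[0,0,0],"grip":-1},{"translation":[0,0,0],"twist":[0,0,0],"grip":-1},{"translation":[0,0,0],"twist":[0,0,0],"grip":-1}]'
cat > tilt.py <<'E'
from h import *
import sys
def tilt(name):
    # plane fit of bridge top from scene depth
    p,d=snap('scene',name); V,U=np.mgrid[:480,:640]; P=dpt('scene',U,V,d); hsv=cv2.cvtColor(p,cv2.COLOR_RGB2HSV)
    s=robot.read_state(); u=np.array([np.cos(AX),np.sin(AX)]); n=np.array([-u[1],u[0]])
    X=(P[...,:2]-B)@u; Y=(P[...,:2]-B)@n; z0=.079+max(0,s['tool_pos'][2]-.1017)
    m=(d>0)&(abs(X)<.09)&(abs(Y)<.046)&(abs(P[...,2]-z0)<.008)
    for _ in range(4):
        A=np.c_[X[m],Y[m],np.ones(m.sum())]; c=np.linalg.lstsq(A,P[...,2][m],rcond=None)[0]
        res=P[...,2]-(c[0]*X+c[1]*Y+c[2]); m=(d>0)&(abs(X)<.09)&(abs(Y)<.046)&(abs(res)<.0025)
    print(name,'slope x %.4f y %.4f z0 %.4f n %d Xrange'%(*c,m.sum()),np.percentile(X[m],[1,99]).round(3))
if __name__=='__main__': st(); tilt(sys.argv[1]); samp(5)
E
python3 tilt.py s2
```

```text
t: 14.2
tool_pos: [0.5722, -0.0053, 0.1033]
orientation: [-2.45, -1.966, 0.002]
force: [0.6, 0.1, -7.0]
opening: 0.0219
t14.20 p [ 0.5722 -0.0053  0.1033] yaw(tool y)-12.53 toolz [-1.1e-03 -7.0e-04 -1.0e+00] F [ 0.58  0.14 -6.97] M [-0.035 -0.227 -0.009] open 0.0219 slide 0.0096 lat -0.0017
s2 slope x 0.0153 y 0.0009 z0 0.0813 n 1695 Xrange [-0.089  0.086]
 F [ 0.99 -0.06 -7.01] sd [0.32 0.62 0.38] M [-0.007 -0.267 -0.005] z 0.1033 slide 0.0096 t 14.5
```

```bash
python3 - <<'E'
import tilt,h,numpy as np
for f in('scene0','scene1'):
    a=np.load('pics/%s.npz'%f)
    tilt.snap=lambda n,g:(a['p'],a['d'])
    class R: 
        read_state=staticmethod(lambda:{'tool_pos':np.array([0,0,.1])})
    tilt.robot=R; tilt.tilt(f)
E
python3 -m pendant '[{"translation":[0,0,-1],"twist":[0,0,0],"grip":-1},{"translation":[0,0,-1],"twist":[0,0,0],"grip":-1},{"translation":[0,0,-1],"twist":[0,0,0],"grip":-1},{"translation":[0,0,0],"twist":[0,0,0],"grip":-1},{"translation":[0,0,0],"twist":[0,0,0],"grip":-1},{"translation":[0,0,0],"twist":[0,0,0],"grip":-1},{"translation":[0,0,0],"twist":[0,0,0],"grip":-1},{"translation":[0,0,0],"twist":[0,0,0],"grip":-1},{"translation":[0,0,0],"twist":[0,0,0],"grip":-1},{"translation":[0,0,0],"twist":[0,0,0],"grip":-1}]'
python3 tilt.py s3
```

```text
scene0 slope x 0.0007 y 0.0019 z0 0.0798 n 1711 Xrange [-0.089  0.087]
scene1 slope x 0.0005 y 0.0026 z0 0.0798 n 1645 Xrange [-0.089  0.087]
t: 15.5
tool_pos: [0.572, -0.0053, 0.1062]
orientation: [-2.45, -1.965, 0.003]
force: [0.8, -0.3, -7.9]
opening: 0.0218
t15.50 p [ 0.572  -0.0053  0.1062] yaw(tool y)-12.53 toolz [-1.6e-03 -6.0e-04 -1.0e+00] F [ 0.81 -0.3  -7.88] M [ 0.034 -0.23  -0.047] open 0.0218 slide 0.0094 lat -0.0017
s3 slope x 0.0192 y 0.0007 z0 0.0841 n 1680 Xrange [-0.089  0.086]
 F [ 1.54  0.29 -7.48] sd [0.29 0.72 0.4 ] M [-0.009 -0.297 -0.017] z 0.1062 slide 0.0094 t 15.8
```

```bash
python3 -m pendant '[{"translation":[0,0,-1],"twist":[0,0,0],"grip":-1},{"translation":[0,0,-1],"twist":[0,0,0],"grip":-1},{"translation":[0,0,-1],"twist":[0,0,0],"grip":-1},{"translation":[0,0,-1],"twist":[0,0,0],"grip":-1},{"translation":[0,0,-1],"twist":[0,0,0],"grip":-1},{"translation":[0,0,-1],"twist":[0,0,0],"grip":-1},{"translation":[0,0,0],"twist":[0,0,0],"grip":-1},{"translation":[0,0,0],"twist":[0,0,0],"grip":-1},{"translation":[0,0,0],"twist":[0,0,0],"grip":-1},{"translation":[0,0,0],"twist":[0,0,0],"grip":-1}]'
python3 tilt.py s4
```

```text
t: 16.8
tool_pos: [0.5717, -0.0053, 0.1127]
orientation: [-2.45, -1.965, 0.003]
force: [-0.5, -0.3, -7.4]
opening: 0.022
t16.80 p [ 0.5717 -0.0053  0.1127] yaw(tool y)-12.53 toolz [-2.3e-03 -7.0e-04 -1.0e+00] F [-0.5  -0.29 -7.37] M [ 0.002 -0.251 -0.025] open 0.0220 slide 0.0091 lat -0.0018
s4 slope x 0.0225 y 0.0022 z0 0.0906 n 1685 Xrange [-0.088  0.086]
 F [ 0.63  0.31 -7.43] sd [0.47 0.59 0.29] M [-0.012 -0.222 -0.011] z 0.1127 slide 0.0091 t 17.1
```

```bash
python3 -m pendant '[{"translation":[0,0,-1],"twist":[0,0,0],"grip":-1},{"translation":[0,0,-1],"twist":[0,0,0],"grip":-1},{"translation":[0,0,-1],"twist":[0,0,0],"grip":-1},{"translation":[0,0,-1],"twist":[0,0,0],"grip":-1},{"translation":[0,0,-1],"twist":[0,0,0],"grip":-1},{"translation":[0,0,-1],"twist":[0,0,0],"grip":-1},{"translation":[0,0,0],"twist":[0,0,0],"grip":-1},{"translation":[0,0,0],"twist":[0,0,0],"grip":-1},{"translation":[0,0,0],"twist":[0,0,0],"grip":-1},{"translation":[0,0,0],"twist":[0,0,0],"grip":-1}]'
python3 tilt.py s5
```

```text
t: 18.1
tool_pos: [0.5716, -0.0053, 0.1193]
orientation: [-2.45, -1.965, 0.004]
force: [0.3, 0.4, -6.3]
opening: 0.0217
t18.10 p [ 0.5716 -0.0053  0.1193] yaw(tool y)-12.53 toolz [-2.5e-03 -6.0e-04 -1.0e+00] F [ 0.29  0.42 -6.33] M [ 0.001 -0.174 -0.002] open 0.0217 slide 0.0090 lat -0.0018
s5 slope x 0.0211 y 0.0009 z0 0.0972 n 1715 Xrange [-0.088  0.086]
 F [ 0.48  0.31 -6.73] sd [0.27 0.39 0.29] M [ 0.004 -0.196 -0.011] z 0.1193 slide 0.0090 t 18.4
```

```bash
python3 -m pendant '[{"translation":[0,0,-1],"twist":[0,0,0],"grip":-1},{"translation":[0,0,-1],"twist":[0,0,0],"grip":-1},{"translation":[0,0,-1],"twist":[0,0,0],"grip":-1},{"translation":[0,0,-1],"twist":[0,0,0],"grip":-1},{"translation":[0,0,-1],"twist":[0,0,0],"grip":-1},{"translation":[0,0,-2],"twist":[0,0,0],"grip":-1},{"translation":[0,0,-2],"twist":[0,0,0],"grip":-1},{"translation":[0,0,-2],"twist":[0,0,0],"grip":-1},{"translation":[0,0,-1],"twist":[0,0,0],"grip":-1},{"translation":[0,0,0],"twist":[0,0,0],"grip":-1}]'
python3 tilt.py s6
```

```text
t: 19.4
tool_pos: [0.5716, -0.0054, 0.1327]
orientation: [-2.45, -1.965, 0.004]
force: [-0.1, 0.7, -6.3]
opening: 0.0218
t19.40 p [ 0.5716 -0.0054  0.1327] yaw(tool y)-12.53 toolz [-2.5e-03 -9.0e-04 -1.0e+00] F [-0.15  0.74 -6.28] M [-0.064 -0.076  0.035] open 0.0218 slide 0.0090 lat -0.0019
s6 slope x -0.1031 y 0.0024 z0 0.1115 n 1462 Xrange [-0.088  0.083]
 F [-0.33  0.32 -6.55] sd [0.52 0.32 0.36] M [-0.041 -0.034 -0.004] z 0.1323 slide 0.0088 t 19.7
```

```bash
cat >> tilt.py <<'E'
E
python3 - <<'E'
from tilt import *
tilt('s7'); tilt('s8')
a=cv2.imread('pics/s8.png')[150:290,240:420]; cv2.imwrite('pics/c8.png',cv2.resize(a,None,fx=4,fy=4,interpolation=cv2.INTER_CUBIC))
E
```

```text
s7 slope x -0.0989 y 0.0003 z0 0.1110 n 1466 Xrange [-0.089  0.083]
s8 slope x -0.1000 y 0.0002 z0 0.1110 n 1482 Xrange [-0.089  0.084]
```

View pics/c8.png

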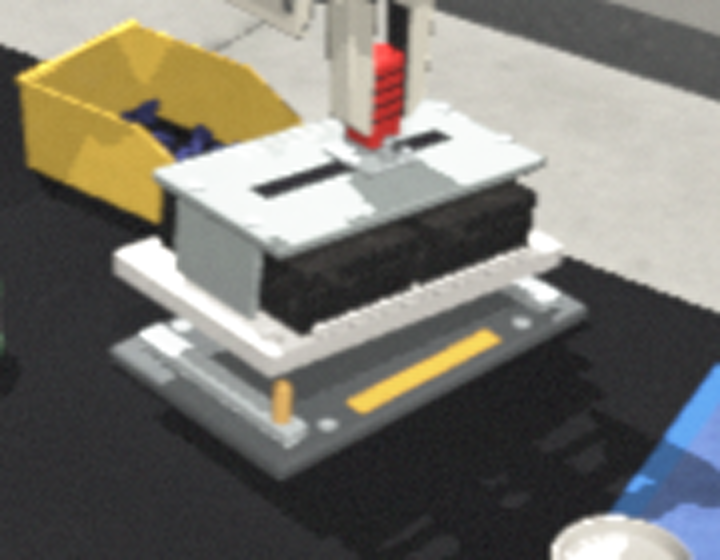

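The plate is clear of the near pin but tilted 0.1 rad with the +x end low. Its underside probably rests on the far pin's tip. While the pins were engaged they hid the imbalance, so the balance point lies further to +x. I'll lower straight back onto the pins, which brings the tilt back towards level.

```bash
python3 -m pendant '[{"translation":[0,0,1],"twist":[0,0,0],"grip":-1},{"translation":[0,0,1],"twist":[0,0,0],"grip":-1},{"translation":[0,0,1],"twist":[0,0,0],"grip":-1},{"translation":[0,0,1],"twist":[0,0,0],"grip":-1},{"translation":[0,0,0],"twist":[0,0,0],"grip":-1},{"translation":[0,0,0],"twist":[0,0,0],"grip":-1},{"translation":[0,0,0],"twist":[0,0,0],"grip":-1},{"translation":[0,0,0],"twist":[0,0,0],"grip":-1},{"translation":[0,0,0],"twist":[0,0,0],"grip":-1},{"translation":[0,0,0],"twist":[0,0,0],"grip":-1}]'
python3 tilt.py s9
```

```text
t: 20.8
tool_pos: [0.5713, -0.0052, 0.128]
orientation: [-2.449, -1.965, 0.005]
force: [0.4, -0.1, -7.0]
opening: 0.0217
t20.80 p [ 0.5713 -0.0052  0.128 ] yaw(tool y)-12.52 toolz [-3.3e-03 -6.0e-04 -1.0e+00] F [ 0.42 -0.13 -6.96] M [ 0.044 -0.001 -0.003] open 0.0217 slide 0.0087 lat -0.0018
s9 slope x -0.0489 y 0.0024 z0 0.1064 n 1563 Xrange [-0.089  0.084]
 F [-0.62  0.14 -6.22] sd [0.21 0.55 0.32] M [-0.009  0.015 -0.002] z 0.1279 slide 0.0087 t 21.1
```

```bash
python3 -m pendant '[{"translation":[0,0,1],"twist":[0,0,0],"grip":-1},{"translation":[0,0,1],"twist":[0,0,0],"grip":-1},{"translation":[0,0,1],"twist":[0,0,0],"grip":-1},{"translation":[0,0,1],"twist":[0,0,0],"grip":-1},{"translation":[0,0,1],"twist":[0,0,0],"grip":-1},{"translation":[0,0,1],"twist":[0,0,0],"grip":-1},{"translation":[0,0,0],"twist":[0,0,0],"grip":-1},{"translation":[0,0,0],"twist":[0,0,0],"grip":-1},{"translation":[0,0,0],"twist":[0,0,0],"grip":-1},{"translation":[0,0,0],"twist":[0,0,0],"grip":-1}]'
python3 tilt.py s10
```

```text
t: 22.1
tool_pos: [0.572, -0.0054, 0.1218]
orientation: [-2.45, -1.966, 0.003]
force: [0.8, 0.1, -7.0]
opening: 0.0216
t22.10 p [ 0.572  -0.0054  0.1218] yaw(tool y)-12.53 toolz [-1.6e-03 -8.0e-04 -1.0e+00] F [ 0.82  0.14 -7.01] M [-0.006 -0.148  0.046] open 0.0216 slide 0.0094 lat -0.0018
s10 slope x 0.0003 y 0.0008 z0 0.0999 n 1645 Xrange [-0.088  0.085]
 F [ 0.67  0.29 -6.81] sd [0.29 0.26 0.31] M [-0.03  -0.154  0.008] z 0.1218 slide 0.0094 t 22.4
```

```bash
python3 -m pendant '[{"translation":[0,0,2],"twist":[0,0,0],"grip":-1},{"translation":[0,0,2],"twist":[0,0,0],"grip":-1},{"translation":[0,0,2],"twist":[0,0,0],"grip":-1},{"translation":[0,0,2],"twist":[0,0,0],"grip":-1},{"translation":[0,0,1],"twist":[0,0,0],"grip":-1},{"translation":[0,0,0],"twist":[0,0,0],"grip":-1},{"translation":[0,2,0],"twist":[0,0,0],"grip":-1},{"translation":[0,2,0],"twist":[0,0,0],"grip":-1},{"translation":[0,0,0],"twist":[0,0,0],"grip":-1},{"translation":[0,0,0],"twist":[0,0,0],"grip":-1}]'
python3 tilt.py s11
```

```text
t: 23.4
tool_pos: [0.576, -0.0062, 0.1115]
orientation: [-2.45, -1.965, 0.004]
force: [0.7, -0.0, -7.9]
opening: 0.0217
t23.40 p [ 0.576  -0.0062  0.1115] yaw(tool y)-12.53 toolz [-2.4e-03 -6.0e-04 -1.0e+00] F [ 0.68 -0.05 -7.87] M [-0.003 -0.115 -0.052] open 0.0217 slide 0.0135 lat -0.0018
s11 slope x -0.0424 y 0.0012 z0 0.0901 n 1633 Xrange [-0.089  0.087]
 F [ 0.76  0.43 -7.18] sd [0.2  0.46 0.37] M [ 0.008 -0.208 -0.023] z 0.1115 slide 0.0135 t 23.7
```

```bash
python3 -m pendant '[{"translation":[0,0,2],"twist":[0,0,0],"grip":-1},{"translation":[0,0,2],"twist":[0,0,0],"grip":-1},{"translation":[0,0,2],"twist":[0,0,0],"grip":-1},{"translation":[0,0,2],"twist":[0,0,0],"grip":-1},{"translation":[0,0,1.5],"twist":[0,0,0],"grip":-1},{"translation":[0,0,0],"twist":[0,0,0],"grip":-1},{"translation":[0,2,0],"twist":[0,0,0],"grip":-1},{"translation":[0,2,0],"twist":[0,0,0],"grip":-1},{"translation":[0,0,0],"twist":[0,0,0],"grip":-1},{"translation":[0,0,0],"twist":[0,0,0],"grip":-1}]'
python3 tilt.py s12
```

```text
t: 24.7
tool_pos: [0.58, -0.0071, 0.1017]
orientation: [-2.45, -1.965, 0.004]
force: [-1.7, 0.1, -4.9]
opening: 0.0218
t24.70 p [ 0.58   -0.0071  0.1017] yaw(tool y)-12.52 toolz [-2.5e-03 -6.0e-04 -1.0e+00] F [-1.68  0.08 -4.86] M [0.035 0.121 0.015] open 0.0218 slide 0.0176 lat -0.0018
s12 slope x 0.0001 y 0.0008 z0 0.0798 n 1694 Xrange [-0.088  0.087]
 F [-0.61  0.18 -5.4 ] sd [0.46 1.06 0.36] M [ 0.015 -0.007 -0.021] z 0.1017 slide 0.0176 t 25.0
```

```bash
python3 -m pendant '[{"translation":[0,0,-2],"twist":[0,0,0],"grip":-1},{"translation":[0,0,-2],"twist":[0,0,0],"grip":-1},{"translation":[0,0,-2],"twist":[0,0,0],"grip":-1},{"translation":[0,0,-2],"twist":[0,0,0],"grip":-1},{"translation":[0,0,-2],"twist":[0,0,0],"grip":-1},{"translation":[0,0,-2],"twist":[0,0,0],"grip":-1},{"translation":[0,0,-2],"twist":[0,0,0],"grip":-1},{"translation":[0,0,-2],"twist":[0,0,0],"grip":-1},{"translation":[0,0,0],"twist":[0,0,0],"grip":-1},{"translation":[0,0,0],"twist":[0,0,0],"grip":-1}]'
python3 tilt.py s13
```

```text
t: 26.0
tool_pos: [0.5799, -0.0072, 0.1187]
orientation: [-2.45, -1.965, 0.004]
force: [0.2, -0.5, -7.4]
opening: 0.0219
t26.00 p [ 0.5799 -0.0072  0.1187] yaw(tool y)-12.52 toolz [-2.5e-03 -8.0e-04 -1.0e+00] F [ 0.19 -0.48 -7.38] M [-0.016 -0.097 -0.062] open 0.0219 slide 0.0175 lat -0.0018
s13 slope x -0.0184 y 0.0019 z0 0.0971 n 1651 Xrange [-0.089  0.087]
 F [ 0.05  0.26 -7.01] sd [0.47 0.73 0.28] M [-0.034 -0.088 -0.009] z 0.1186 slide 0.0174 t 26.3
```

```bash
python3 -m pendant '[{"translation":[0,0,-1],"twist":[0,0,0],"grip":-1},{"translation":[0,0,-1],"twist":[0,0,0],"grip":-1},{"translation":[0,0,-1],"twist":[0,0,0],"grip":-1},{"translation":[0,0,-1],"twist":[0,0,0],"grip":-1},{"translation":[0,0,-1],"twist":[0,0,0],"grip":-1},{"translation":[0,0,-1],"twist":[0,0,0],"grip":-1},{"translation":[0,0,-1],"twist":[0,0,0],"grip":-1},{"translation":[0,0,-1],"twist":[0,0,0],"grip":-1},{"translation":[0,0,0],"twist":[0,0,0],"grip":-1},{"translation":[0,0,0],"twist":[0,0,0],"grip":-1}]'
python3 tilt.py s14
```

```text
t: 27.3
tool_pos: [0.5797, -0.0072, 0.1273]
orientation: [-2.449, -1.965, 0.004]
force: [0.9, 0.7, -7.7]
opening: 0.0216
t27.30 p [ 0.5797 -0.0072  0.1273] yaw(tool y)-12.52 toolz [-3.e-03 -8.e-04 -1.e+00] F [ 0.91  0.75 -7.72] M [-0.089 -0.049  0.01 ] open 0.0216 slide 0.0173 lat -0.0018
s14 slope x -0.0412 y -0.0017 z0 0.1060 n 1611 Xrange [-0.089  0.087]
 F [-0.28 -0.27 -7.12] sd [0.21 0.43 0.53] M [-0.051 -0.059  0.03 ] z 0.1272 slide 0.0173 t 27.6
```

```bash
python3 -m pendant '[{"translation":[0,0,-1],"twist":[0,0,0],"grip":-1},{"translation":[0,0,-1],"twist":[0,0,0],"grip":-1},{"translation":[0,0,-1],"twist":[0,0,0],"grip":-1},{"translation":[0,0,0],"twist":[0,0,0],"grip":-1},{"translation":[0,0,0],"twist":[0,0,0],"grip":-1},{"translation":[0,0,0],"twist":[0,0,0],"grip":-1},{"translation":[0,0,0],"twist":[0,0,0],"grip":-1},{"translation":[0,0,0],"twist":[0,0,0],"grip":-1},{"translation":[0,0,0],"twist":[0,0,0],"grip":-1},{"translation":[0,0,0],"twist":[0,0,0],"grip":-1}]'
python3 tilt.py s15
```

```text
t: 28.6
tool_pos: [0.5797, -0.0072, 0.1304]
orientation: [-2.449, -1.965, 0.005]
force: [0.3, -0.3, -7.9]
opening: 0.0215
t28.60 p [ 0.5797 -0.0072  0.1304] yaw(tool y)-12.52 toolz [-3.2e-03 -8.0e-04 -1.0e+00] F [ 0.31 -0.26 -7.86] M [-0.053 -0.12  -0.012] open 0.0215 slide 0.0173 lat -0.0019
s15 slope x -0.0444 y 0.0005 z0 0.1092 n 1607 Xrange [-0.089  0.086]
 F [ 0.05  0.06 -7.07] sd [0.35 0.42 0.56] M [-0.053 -0.061  0.006] z 0.1304 slide 0.0173 t 28.9
```

```bash
python3 -m pendant '[{"translation":[0,0,2],"twist":[0,0,0],"grip":-1},{"translation":[0,0,2],"twist":[0,0,0],"grip":-1},{"translation":[0,0,2],"twist":[0,0,0],"grip":-1},{"translation":[0,0,2],"twist":[0,0,0],"grip":-1},{"translation":[0,0,3],"twist":[0,0,0],"grip":-1},{"translation":[0,0,3],"twist":[0,0,0],"grip":-1},{"translation":[0,0,3],"twist":[0,0,0],"grip":-1},{"translation":[0,0,3],"twist":[0,0,0],"grip":-1},{"translation":[0,0,3],"twist":[0,0,0],"grip":-1},{"translation":[0,0,2],"twist":[0,0,0],"grip":-1}]'
python3 -c "
from tilt import *
st(); tilt('s16')"
```

```text
t: 29.9
tool_pos: [0.5796, -0.0072, 0.1031]
orientation: [-2.449, -1.965, 0.005]
force: [0.2, 0.4, -7.8]
opening: 0.022
t29.90 p [ 0.5796 -0.0072  0.1031] yaw(tool y)-12.52 toolz [-3.2e-03 -7.0e-04 -1.0e+00] F [ 0.19  0.38 -7.8 ] M [-0.067 -0.12   0.041] open 0.0220 slide 0.0172 lat -0.0019
s16 slope x -0.0140 y -0.0001 z0 0.0814 n 1663 Xrange [-0.088  0.087]
```

```bash
python3 -m pendant '[{"translation":[0,0,1.5],"twist":[0,0,0],"grip":-1},{"translation":[0,0,0.5],"twist":[0,0,0],"grip":-1},{"translation":[0,0,0],"twist":[0,0,0],"grip":-1},{"translation":[0,1.1,0],"twist":[0,0,0],"grip":-1},{"translation":[0,1,0],"twist":[0,0,0],"grip":-1},{"translation":[0,0,0],"twist":[0,0,0],"grip":-1},{"translation":[0,0,-2],"twist":[0,0,0],"grip":-1},{"translation":[0,0,-2],"twist":[0,0,0],"grip":-1},{"translation":[0,0,-2],"twist":[0,0,0],"grip":-1},{"translation":[0,0,-2],"twist":[0,0,0],"grip":-1}]'
python3 -c "
from h import *
st()"
```

```text
t: 30.95
tool_pos: [0.5816, -0.0077, 0.1093]
orientation: [-2.449, -1.965, 0.005]
force: [-0.2, -0.1, -7.3]
opening: 0.0219
t30.95 p [ 0.5816 -0.0077  0.1093] yaw(tool y)-12.52 toolz [-3.7e-03 -7.0e-04 -1.0e+00] F [-0.16 -0.06 -7.3 ] M [-0.035 -0.078  0.009] open 0.0219 slide 0.0193 lat -0.0019
```

```bash
python3 -m pendant '[{"translation":[0,0,-2],"twist":[0,0,0],"grip":-1},{"translation":[0,0,-2],"twist":[0,0,0],"grip":-1},{"translation":[0,0,-2],"twist":[0,0,0],"grip":-1},{"translation":[0,0,-2],"twist":[0,0,0],"grip":-1},{"translation":[0,0,-2],"twist":[0,0,0],"grip":-1},{"translation":[0,0,-2],"twist":[0,0,0],"grip":-1},{"translation":[0,0,-2],"twist":[0,0,0],"grip":-1},{"translation":[0,0,-2],"twist":[0,0,0],"grip":-1},{"translation":[0,0,-2],"twist":[0,0,0],"grip":-1},{"translation":[0,0,0],"twist":[0,0,0],"grip":-1}]'
python3 -c "
from tilt import *
st(); tilt('s17'); samp(4); tilt('s18')"
```

```text
t: 31.95
tool_pos: [0.582, -0.0077, 0.1296]
orientation: [-2.45, -1.965, 0.004]
force: [0.6, 0.7, -5.1]
opening: 0.0221
t31.95 p [ 0.582  -0.0077  0.1296] yaw(tool y)-12.52 toolz [-2.7e-03 -8.0e-04 -1.0e+00] F [ 0.61  0.69 -5.11] M [-0.032 -0.02  -0.027] open 0.0221 slide 0.0197 lat -0.0018
s17 slope x -0.0041 y -0.0000 z0 0.1078 n 1680 Xrange [-0.088  0.088]
 F [ 0.06  0.22 -7.38] sd [0.84 0.43 0.26] M [-0.044 -0.055  0.008] z 0.1290 slide 0.0194 t 32.2
s18 slope x -0.0013 y -0.0005 z0 0.1070 n 1684 Xrange [-0.088  0.087]
```

```bash
python3 -m pendant '[{"translation":[0,0,-1],"twist":[0,0,0],"grip":-1},{"translation":[0,0,-2],"twist":[0,0,0],"grip":-1},{"translation":[0,0,-3],"twist":[0,0,0],"grip":-1},{"translation":[0,0,-3],"twist":[0,0,0],"grip":-1},{"translation":[0,0,-3],"twist":[0,0,0],"grip":-1},{"translation":[-3,0,-3],"twist":[0,0,0],"grip":-1},{"translation":[-6,0,-2],"twist":[0,0,0],"grip":-1},{"translation":[-9,0,-1],"twist":[0,0,0],"grip":-1},{"translation":[-12,0,0],"twist":[0,0,-0.01],"grip":-1},{"translation":[-14,0,0],"twist":[0,0,-0.02],"grip":-1}]'
python3 -c "
from h import *
goal(.5695,-.2534,.14,6)"
```

```text
t: 33.25
tool_pos: [0.5721, -0.0523, 0.1492]
orientation: [-2.417, -2.005, 0.004]
force: [-0.7, 0.2, -7.5]
opening: 0.0217
t33.25 p [ 0.5721 -0.0523  0.1492] yaw(tool y)-10.64 toolz [-2.9e-03 -9.0e-04 -1.0e+00] F [-0.66  0.19 -7.54] M [ 0.03  -0.053 -0.018] open 0.0217 slide 0.0197 lat -0.0476
delta tool mm [-198.1   34.6    9.4]
twist [-0.0029  0.001  -0.2905]
```

```bash
python3 -m pendant '[{"translation":[-16,0,0],"twist":[0,0,-0.03],"grip":-1},{"translation":[-18,0,0],"twist":[0,0,-0.03],"grip":-1},{"translation":[-20,0,0],"twist":[0,0,-0.03],"grip":-1},{"translation":[-20,0,0],"twist":[0,0,-0.03],"grip":-1},{"translation":[-20,0,0],"twist":[0,0,-0.03],"grip":-1},{"translation":[-20,0,0],"twist":[0,0,-0.03],"grip":-1},{"translation":[-18,0,0],"twist":[0,0,-0.03],"grip":-1},{"translation":[-14,0,0],"twist":[0,0,-0.03],"grip":-1},{"translation":[-10,0,0],"twist":[0,0,-0.02],"grip":-1},{"translation":[-6,0,0],"twist":[0,0,-0.01],"grip":-1}]'
python3 -c "
from h import *
goal(.5695,-.2534,.14,6)"
```

```text
t: 34.25
tool_pos: [0.5563, -0.2292, 0.1496]
orientation: [-2.118, -2.319, 0.009]
force: [-0.5, 0.3, -7.4]
opening: 0.0219
t34.25 p [ 0.5563 -0.2292  0.1496] yaw(tool y)5.20 toolz [-0.0046 -0.0033 -1.    ] F [-0.5   0.3  -7.41] M [-0.088 -0.102  0.03 ] open 0.0219 slide 0.0426 lat -0.2236
delta tool mm [-25.3  11.    9.6]
twist [-0.0049  0.0029 -0.014 ]
```

```bash
python3 -m pendant '[{"translation":[-5,1,1],"twist":[0,0,-0.014],"grip":-1},{"translation":[-5,2,2],"twist":[0,0,0],"grip":-1},{"translation":[-5,2,3],"twist":[0,0,0],"grip":-1},{"translation":[-4,2,4],"twist":[0,0,0],"grip":-1},{"translation":[-3,2,4],"twist":[0,0,0],"grip":-1},{"translation":[-2,1,4],"twist":[0,0,0],"grip":-1},{"translation":[0,0,4],"twist":[0,0,0],"grip":-1},{"translation":[0,0,4],"twist":[0,0,0],"grip":-1},{"translation":[0,0,3],"twist":[0,0,0],"grip":-1},{"translation":[0,0,2],"twist":[0,0,0],"grip":-1}]'
python3 -c "
from h import *
goal(.5695,-.2534,.088,6)
p,d=snap('scene','s19'); snap('top','t19')
a=p[190:350,300:510,::-1]; cv2.imwrite('pics/c19.png',cv2.resize(a,None,fx=3,fy=3))
V,U=np.mgrid[:480,:640]; P=dpt('scene',U,V,d); m=(d>0)&(abs(P[...,0]-.55)<.12)&(abs(P[...,1]+.255)<.08)&(abs(P[...,2]-.095)<.012)
a=np.radians(6.);X=(P[m][:,:2]-[.5502,-.2554])@[np.cos(a),np.sin(a)];Y=(P[m][:,:2]-[.5502,-.2554])@[-np.sin(a),np.cos(a)]
print(m.sum(),np.linalg.lstsq(np.c_[X,Y,X*0+1],P[m][:,2],rcond=None)[0],np.percentile(X,[1,50,99]),np.percentile(Y,[1,50,99]))"
```

```text
t: 35.25
tool_pos: [0.569, -0.2532, 0.1148]
orientation: [-2.099, -2.333, 0.009]
force: [-0.3, -0.3, -7.1]
opening: 0.0216
t35.25 p [ 0.569  -0.2532  0.1148] yaw(tool y)6.03 toolz [-0.0061 -0.002  -1.    ] F [-0.27 -0.3  -7.13] M [-0.1   -0.113  0.022] open 0.0216 slide 0.0603 lat -0.2444
delta tool mm [-0.2  0.6 26.8]
twist [-0.0063  0.0013  0.0005]
3026 [-0.00306569  0.00123838  0.09330868] [-0.09363962 -0.02473611  0.08678982] [-0.04354186 -0.00219635  0.0505193 ]
```

View pics/c19.png

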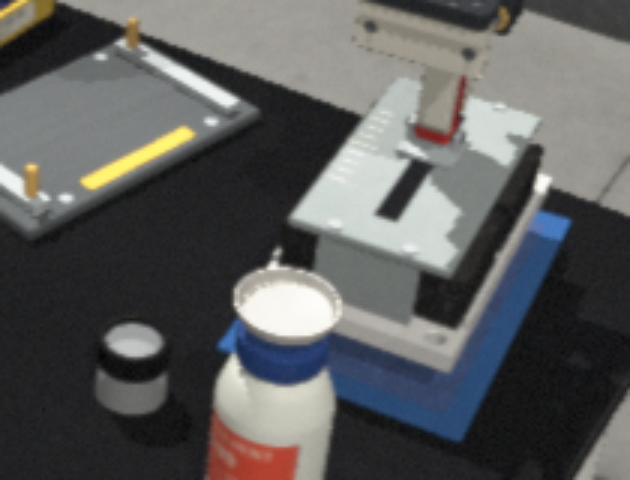

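The crop shows the plate hanging level, squared up and centred over the mat, with the bystanders untouched. I'll set it down gently.

```bash
python3 -m pendant '[{"translation":[0,0.5,2],"twist":[0,0,0],"grip":-1},{"translation":[0,0,3],"twist":[0,0,0],"grip":-1},{"translation":[0,0,3],"twist":[0,0,0],"grip":-1},{"translation":[0,0,3],"twist":[0,0,0],"grip":-1},{"translation":[0,0,3],"twist":[0,0,0],"grip":-1},{"translation":[0,0,3],"twist":[0,0,0],"grip":-1},{"translation":[0,0,2],"twist":[0,0,0],"grip":-1},{"translation":[0,0,1],"twist":[0,0,0],"grip":-1},{"translation":[0,0,1],"twist":[0,0,0],"grip":-1},{"translation":[0,0,0],"twist":[0,0,0],"grip":-1}]'
python3 -c "
from h import *
goal(.5695,-.2534,.088,6);samp(3)"
```

```text
t: 36.35
tool_pos: [0.5696, -0.2533, 0.0926]
orientation: [-2.1, -2.333, 0.008]
force: [-0.2, -1.0, -7.9]
opening: 0.0216
t36.35 p [ 0.5696 -0.2533  0.0926] yaw(tool y)6.03 toolz [-0.0055 -0.0023 -1.    ] F [-0.18 -1.02 -7.89] M [-0.029 -0.116 -0.019] open 0.0216 slide 0.0608 lat -0.2443
delta tool mm [-0.1 -0.1  4.6]
twist [-0.0057  0.0017  0.0005]
 F [ 0.03 -0.13 -6.95] sd [0.55 0.24 0.9 ] M [-0.017 -0.116  0.004] z 0.0928 slide 0.0610 t 36.5
```

```bash
python3 -m pendant '[{"translation":[0,0,1],"twist":[0,0,0],"grip":-1},{"translation":[0,0,1],"twist":[0,0,0],"grip":-1},{"translation":[0,0,1],"twist":[0,0,0],"grip":-1},{"translation":[0,0,1],"twist":[0,0,0],"grip":-1},{"translation":[0,0,1],"twist":[0,0,0],"grip":-1},{"translation":[0,0,0.5],"twist":[0,0,0],"grip":-1},{"translation":[0,0,0],"twist":[0,0,0],"grip":-1},{"translation":[0,0,0],"twist":[0,0,0],"grip":-1},{"translation":[0,0,0],"twist":[0,0,0],"grip":-1},{"translation":[0,0,0],"twist":[0,0,0],"grip":-1}]'
python3 -c "
from h import *
st();samp(4)"
```

```text
t: 37.5
tool_pos: [0.5702, -0.2537, 0.0878]
orientation: [-2.101, -2.335, 0.008]
force: [-0.8, -0.5, -6.1]
opening: 0.0213
t37.50 p [ 0.5702 -0.2537  0.0878] yaw(tool y)6.03 toolz [-0.004  -0.0031 -1.    ] F [-0.82 -0.54 -6.15] M [-0.017 -0.055  0.006] open 0.0213 slide 0.0615 lat -0.2446
 F [-0.36 -0.08 -6.18] sd [0.58 0.4  0.38] M [-0.01  -0.064  0.011] z 0.0878 slide 0.0615 t 37.7
```

```bash
python3 -m pendant '[{"translation":[0,0,0.8],"twist":[0,0,0],"grip":-1},{"translation":[0,0,0.8],"twist":[0,0,0],"grip":-1},{"translation":[0,0,0.8],"twist":[0,0,0],"grip":-1},{"translation":[0,0,0.5],"twist":[0,0,0],"grip":-1},{"translation":[0,0,0],"twist":[0,0,0],"grip":-1},{"translation":[0,0,0],"twist":[0,0,0],"grip":-1},{"translation":[0,0,0],"twist":[0,0,0],"grip":-1},{"translation":[0,0,0],"twist":[0,0,0],"grip":-1},{"translation":[0,0,0],"twist":[0,0,0],"grip":-1},{"translation":[0,0,0],"twist":[0,0,0],"grip":-1}]'
python3 -c "
from h import *
st();samp(4)"
```

```text
t: 38.7
tool_pos: [0.5718, -0.2536, 0.0877]
orientation: [2.1, 2.334, -0.005]
force: [-2.0, 1.7, -1.4]
opening: 0.022
t38.70 p [ 0.5718 -0.2536  0.0877] yaw(tool y)6.05 toolz [-4.0e-04 -3.7e-03 -1.0e+00] F [-1.98  1.68 -1.42] M [ 0.408  0.064 -0.048] open 0.0220 slide 0.0631 lat -0.2441
 F [-1.48  1.13 -0.72] sd [0.61 0.56 0.19] M [0.394 0.165 0.029] z 0.0877 slide 0.0631 t 38.9
```

Contact is firm and the load is off the arm. I'll open the fingers and retreat upwards.

```bash
python3 -m pendant '[{"translation":[0,0,0],"twist":[0,0,0],"grip":-0.4},{"translation":[0,0,0],"twist":[0,0,0],"grip":0},{"translation":[0,0,0],"twist":[0,0,0],"grip":0},{"translation":[0,0,0],"twist":[0,0,0],"grip":0},{"translation":[0,0,0],"twist":[0,0,0],"grip":0},{"translation":[0,0,-5],"twist":[0,0,0],"grip":0},{"translation":[0,0,-15],"twist":[0,0,0],"grip":0},{"translation":[0,0,-20],"twist":[0,0,0],"grip":0},{"translation":[0,0,-25],"twist":[0,0,0],"grip":0},{"translation":[0,0,-30],"twist":[0,0,0],"grip":0}]'
python3 -c "
from h import *
st()"
```

```text
t: 39.9
tool_pos: [0.5704, -0.2533, 0.1854]
orientation: [-2.101, -2.335, 0.008]
force: [-0.2, 1.1, -0.4]
opening: 0.0462
t39.90 p [ 0.5704 -0.2533  0.1854] yaw(tool y)6.03 toolz [-0.0038 -0.0033 -1.    ] F [-0.24  1.08 -0.37] M [-0.051 -0.077 -0.073] open 0.0462 slide 0.0616 lat -0.2442
```

```bash
python3 -m pendant '[{"translation":[0,0,-30],"twist":[0,0,0],"grip":0},{"translation":[20,0,-20],"twist":[0,0,0],"grip":0},{"translation":[40,0,0],"twist":[0,0,0],"grip":0},{"translation":[40,0,0],"twist":[0,0,0],"grip":0},{"translation":[40,0,0],"twist":[0,0,0],"grip":0},{"translation":[40,0,0],"twist":[0,0,0],"grip":0},{"translation":[40,0,0],"twist":[0,0,0],"grip":0},{"translation":[20,0,0],"twist":[0,0,0],"grip":0},{"translation":[0,0,0],"twist":[0,0,0],"grip":0},{"translation":[0,0,0],"twist":[0,0,0],"grip":0}]'
python3 - <<'E'
from h import *
st(); p,d=snap('top','t20'); q,e=snap('scene','s20')
cv2.imwrite('pics/c20.png',np.vstack([cv2.resize(p[110:330,180:460],(560,440)),])[:,:,::-1])
V,U=np.mgrid[:480,:640]; P=dpt('top',U,V,d)
m=((d>0)&(abs(P[...,0]-.55)<.13)&(abs(P[...,1]+.255)<.09)&(P[...,2]>.055)&(P[...,2]<.08)).astype(np.uint8)
c=max(cv2.findContours(m,0,2)[0],key=cv2.contourArea)[:,0]
r=cv2.minAreaRect(np.array([ray('top',u,v,.065)[:2] for u,v in c],np.float32)); print(r)
X=P[m>0]; print(np.linalg.lstsq(np.c_[X[:,:2]-[.55,-.255],np.ones(len(X))],X[:,2],rcond=None)[0])
for n,(u,v,z) in dict(spool=(208,258,.036),loupe=(368,284,.04),bottle=(424,299,.146)).items(): print(n,P[v,u])
E
```

```text
t: 40.9
tool_pos: [0.549, -0.0088, 0.259]
orientation: [2.087, 2.314, 0.01]
force: [0.2, -0.4, 0.2]
opening: 0.0467
t40.90 p [ 0.549  -0.0088  0.259 ] yaw(tool y)5.91 toolz [ 0.023  -0.0118 -0.9997] F [ 0.17 -0.42  0.23] M [-0.089 -0.094  0.063] open 0.0467 slide -0.0123 lat -0.0101
((0.5508437156677246, -0.2534526288509369), (0.18379811942577362, 0.09622940421104431), 6.076732635498047)
[0.00124228 0.00129894 0.06510108]
spool [0.42822728 0.16259739 0.03560966]
loupe [ 0.36414901 -0.17044266  0.03909176]
bottle [ 0.33263536 -0.2666106   0.13857767]
```

View pics/c20.png

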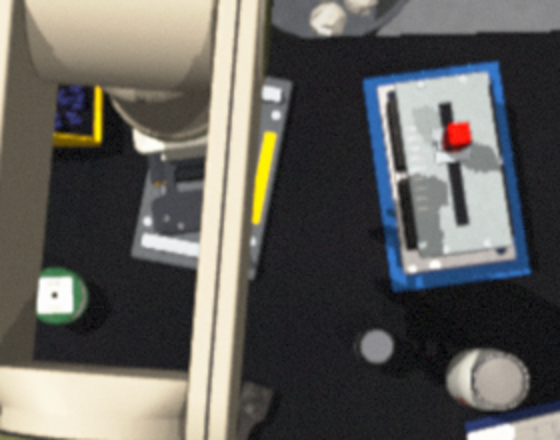

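The plate lies centred and flat on the mat: it is 2 mm off the middle, about 0.1° off the mat's axis, and the bridge top is at 65 mm as expected. The bystanders have not moved and the arm is clear.

```bash
python3 -c "
from plant import robot
print(robot.close_job())"
```

```text
the job is handed in; nothing more can be done
None
```

The plate is on the blue mat, released, and the job is handed in at about 41 s. One stage of the lift came close to the tilt limit.

**Balance point:** I gripped the red block, slid it along the bridge and felt for the balance point with small test lifts. It came out about 19.4 mm to the far side of the bridge's middle. At that setting the plate hung level off the pins, with a slope under 0.005 rad.

**Disagreement on the way:** My first force estimate gave about 12 mm, and the tilt read while the plate was still on the pins was misleading too. On the first lift, with the grip at 9 mm, the plate leaned about 0.10 rad against the 0.12 rad limit. Its low end was probably held by a pin tip. I lowered it straight back and corrected the grip twice before the real lift. The largest tilt I measured was 0.103 rad, but I only took readings between moves, so I cannot rule out a brief higher peak.

**Last checks:**

| Check | Reading | Limit |
|---|---|---|
| Plate centre from mat centre | about 2 mm | 25 mm |
| Angle to the mat's length | about 0.001 rad | 0.2 rad |
| Tilt on the mat | about 0.002 rad | 0.04 rad |

- **Height:** the bridge top was at 65 mm, as it should be with the plate lying on the mat.
- **Bystanders:** the spool, magnifier and bottle read the same positions as at the start.
- **Arm:** it was clear and touching nothing.

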